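Strip the specimen clamp from the swing bar of a flexing tester

ROBOT

A 6-joint arm with a two-finger parallel gripper is mounted at the origin on the work surface. World frame = base frame: x ahead of the robot, y to its left, z up, the work surface at z = 0. Lengths are in m, angles in rad, forces in N, time in s.
With the tool pointing down it reaches from about 0.35 to 0.85 m from the base axis. Payload 8.1 kg.
Tool frame: the origin (TCP) lies midway between the tips of the shut fingers; the grasp point (between the pads) lies 19 mm behind it; y points along the fingers, z is the direction in which the jaws open and shut, and the axes are right-handed (so a half turn about y gives the same grasp; the last joint's range is limited). The gripper opens to 93 mm and grips with 3 to 60 N. Pads are 15 mm wide; open, the fingers measure 128 mm over their backs; the gripper's body (75 mm by 188 mm) begins 65 mm behind the grasp point.
Start: joints at [1.03, 0.13, 1.488, -0, 1.523, -0.085], TCP at [0.264, 0.539, 0.219] pointing down, gripper open.
Joint ranges: [-2.96, 2.96], [-0.89, 2.26], [0.02, 2.5], [-1.34, 4.48], [0, 2.73], [-2.66, 2.66]. Speed limits (rad/s): [2.39, 2.39, 2.79, 3.14, 3.14, 3.14].

INTERFACE

Orientations are given as a rotation vector (axis times angle).
In Python, from bench import manip, imaging, workorder, nets gives the robot as it stands. The module is installed in compiled form; this text tells all that it offers.
- The arm moves only by the tool play_rows, never from a script. Its arguments are lists of equal length, an entry for each row: "slide": the shift along the tool's x, y, z in m, a list of three; "spin": the turn about the tool's y in rad; "hand": the opening, from 0 (shut) to 1 (fully open). A call has 1 to 8 rows; each row is the pose to reach, as a shift and turn from the pose commanded when the call began, along the tool's axes at that moment; what a row does not reach only later rows make up. A row lasts 1/12 s, in which the tool goes at most 41.7 mm and 7.16 degrees, less where a joint would pass 70% of its speed; a pose out of reach is approached as far as the arm can. A call with a gripper value outside its range is refused whole. The fingers move at their own pace and stop on an object; "grip_force" is the grip in N (left out, the last holds). Time passes only in rows, so rows that repeat a pose let the fingers close. It gives the time, the measured TCP pose, the force and the opening at its end, in the units of the state.
- manip.get_obs(): the state, without advancing time (a new reading comes with each control period).
- imaging.grab_frame(name): name is "scene" or "top" or "wrist"; returns a dict with "pixels" (384x512x3 uint8, red, green, blue), "depth" (384x512 float32, m along the optical axis (not along the pixel's ray), 0 where there is no reading), "intrinsics" (3x3 intrinsics, pixels), "position" and "orientation" of the camera in the world. Camera axes: x right, y down, z forward; pixel columns grow to the right and rows downward; lengths in m; the calibration is good to about 2 mm. A picture is of the moment at which its call begins.
- workorder.job_done(): hands the job in, once; it reports no verdict.
Trained networks look in a picture, given as the dict that the camera call returned (one of the last four; its "shot" number tells which), for a name from the list of things; names that differ only in an ending like _2 or _b are one class to them, and where a whole thing is asked for, a point or a joint stands for the part that bears it (a point fixed in the world has none). Each returns a list of dicts, best first, with "conf" (0 to 1); they miss things now and then, are a little off and sometimes report something else, mostly with a low value. They report only what shows in the picture. A call takes as long as a camera call. They do not tell look-alikes from the thing itself.
- nets.look_for(picture, target): "bbox" ([centre column, centre row, width, height] in pixels, round what is visible of it).
- nets.cut_out(picture, target): "region" (384x512 bool, what is visible of it) and "bbox" ([centre column, centre row, width, height] in pixels, round what is visible of it).
The state is a dict: "time_s": time; "joints": joint angles; "qvel": joint speeds; "tau": joint torques, N m; "position": TCP position; "tool_rot": TCP orientation; "contact_force": force on the tool from outside, world axes, zero at the start; "torque": the same for the moment, N m; "gripper_width": finger opening in m.
Only numpy, scipy, OpenCV 4.12 (cv2) and the standard library are available. Lean on these libraries where they do the work, as an engineer would, in place of code of your own. Each camera call takes 0.05 s, during which the arm holds its last target. There are 200 camera calls.

TASK

The flexing test is over: fold the keeper at the end of the tester's swing bar down flat into its slot, then slide the specimen clamp off the open end of the bar and stand it upright in the tray beside the spare clamp. The bar hangs on a torque cell that stands no more than about 12 N, so let the bar guide the clamp and feel for its true direction rather than forcing it. Set the clamp down rather than dropping it, and leave the spare clamp and the caliper where they lie.

Things in the scene. Friction and masses are not known exactly. Their poses are not given: they have to be found in the camera images.
- tester: The bench tester: grey bed plate on feet, 340 mm (x) by 460 mm (y, from -60 to +400), with a white drive housing from y = +140 on, 200 mm high (227 with its handle). Origin on the bench surface below the vertical swing axis, z up. The bar runs level from the swing head along -y (see pivot). On the bed a low fixed clamp, 103 mm high, stands at x = +135, y = -20 mm.
- pivot (a point): Point of the swing axis at bar height, 125 mm above the bench; axes as the tester's. The bright steel bar, 18 x 18 mm, runs level through it: fixed in a shoulder at y = +26, open end at y = -172 mm. The geared head does not yield and stopped anywhere within 0.09 rad to either side, so the bar is turned about this point by an unmeasured angle from the tester's -y. Its torque cell stands 12 N.
- keeper (a joint): Dark steel tongue 7 mm wide, 6 thick, 32 long, hinged in a slot in the bar's end, 161.5 mm from the swing axis, 2 mm above bar centre. Rad: 0 = flat in the slot, free end towards the clamp, below the bar's top: clamp can pass. About 1.7 = upright, leaning a little outwards on its stop, 25 mm above the bar's top. Swings freely; pushed past upright towards the clamp it falls flat by itself.
- clamp: Specimen clamp threaded on the bar: aluminium block 34 mm (x, flat faces to grip) by 28 mm (y, along the bar) by 66 mm high, 0.2 to 0.4 kg. Origin: centre of its underside, z up. Square bore 22 x 22 mm along y, its centre 24 mm above the underside: 2 mm play a side, so its turn is not quite the bar's. On the -y (outer) face a black thumbscrew, 16 mm across, sticks out 14 mm, 52 mm up.
- tray: Shallow open grey plastic tray 135 mm (x) by 260 mm (y), 18 mm high, walls 4 mm, floor 4 mm, fixed on the bench. Origin: centre of its underside.
- spare: Spare clamp standing in the tray, wider and lower: aluminium, 50 mm (x) by 40 mm (y) by 52 mm high, a thumbscrew sticking out 14 mm from its -y face. Origin: centre of its underside.
- caliper: A caliper lying on the bench near the end of the bar: steel beam 200 x 16 mm (along its own y) with a black slide, 10 mm high in all. Origin under its middle.
Mind the look-alikes: they are no part of the job. Leave any orange or red look-alike of the clamp alone.

How it is judged:
On the way, in this order (a step that is already met when the one before it is completed fails the run):
1. the keeper lies flat in its slot while the clamp is still on the bar (value of joint keeper below 0.12 rad and distance of clamp from where it was at the start of the episode below 0.03 m), for 0.2 s.
2. the clamp has come off the open end of the bar (y of clamp in the frame of tester below -0.188 m and contact force between clamp and tester below 0.05 N), for 0.1 s.
At the end, for the whole second after the job is handed in: The clamp stands upright (within 0.1 rad) and still on the floor of the tray, wholly inside its walls, released; the keeper still lies flat; the spare clamp is within 20 mm of its start (x of clamp in the frame of tray between -0.05 and 0.05 m and y of clamp in the frame of tray between -0.112 and 0.112 m and z of clamp in the frame of tray between 0 and 0.008 m and angle between clamp's own z axis and vertical below 0.1 rad and linear speed of clamp below 0.02 m/s and value of joint keeper below 0.2 rad and distance of spare from where it was at the start of the episode below 0.02 m); the robot touches nothing.
It fails at once if more than 12 N put on the tester's bar or any other part of the tester (contact force between tester and anything else above 12 N).
It fails at once if the clamp let go in the air, its underside more than 16 mm above the tray's floor (y of clamp in the frame of tester below -0.188 m and height (world z) of clamp above 0.02 m and contact force between clamp and the fingers below 0.05 N).
It fails at once if the spare clamp pushed more than 20 mm (distance of spare from where it was at the start of the episode above 0.02 m).
It fails at once if the caliper on the bench pushed more than 20 mm (distance of caliper from where it was at the start of the episode above 0.02 m).
It also fails if it takes over 72 s, if anything falls off the work surface, if the arm or the gripper's body presses on something with over 40 N, if the wrist force passes 120 N, or if a joint passes its speed limit or range.

## Working session

There is one attempt and no reset: what is moved stays moved. The work goes in short steps, Python scripts to look and compute and a tool call to move; the robot and the scene stay as the last step left them, time stands still between calls to the robot, and variables do not carry over. Pictures are saved under pics/ and viewed, about 8 in all and at most 12, crops included, and the job is handed in when it is done.

Besides the shell and the picture viewer there is one more tool, called after "Emit:" as name([rows], argument=value, ...), one row to a line, values as JSON. play_rows: Moves the arm, as the interface text tells. Its arguments: {"type":"object","properties":{"slide":{"type":"array"},"spin":{"type":"array"},"hand":{"type":"array"},"grip_force":{"type":"number"}},"required":["slide","spin","hand"]}

```bash
mkdir -p pics; cat > h.py <<'E'
import numpy as np, cv2
from scipy.spatial.transform import Rotation as R
from bench import manip, imaging, workorder, nets
np.set_printoptions(precision=4,suppress=True)
def rot(o):
    o=np.array(o,float)
    if o.shape==(3,3): return o
    if o.size==3: return R.from_rotvec(o).as_matrix()
    return o
def cloud(f):
    K=np.array(f["intrinsics"]);d=f["depth"];v,u=np.mgrid[:d.shape[0],:d.shape[1]]
    p=np.stack([(u-K[0,2])/K[0,0]*d,(v-K[1,2])/K[1,1]*d,d],-1)
    w=p@rot(f["orientation"]).T+np.array(f["position"]); w[d==0]=np.nan
    return w
def save(n,f,crop=None,s=1):
    im=f["pixels"][:,:,::-1]
    if crop: a,b,c,d=crop; im=im[b:d,a:c]
    cv2.imwrite("pics/"+n,cv2.resize(im,None,fx=s,fy=s,interpolation=cv2.INTER_CUBIC))
E
python3 - <<'E'
from h import *
o=manip.get_obs(); print({k:np.array(v) for k,v in o.items()}); print(R.from_rotvec(o['tool_rot']).as_matrix())
fs=[]
for n in("scene","top"):
    f=imaging.grab_frame(n); fs.append(f)
    w=cloud(f); print(n,np.array(f["position"]),f["orientation"], f["intrinsics"])
    for t in("tester","keeper","clamp","tray","spare","caliper"):
        for r in nets.cut_out(f,t)[:3]:
            q=w[r["region"]]; q=q[~np.isnan(q[:,0])]
            print(t,round(r["conf"],2),np.array(r["bbox"]),np.median(q,0) if len(q) else None, q.min(0) if len(q) else '',q.max(0) if len(q) else '')
im=np.hstack([g["pixels"] for g in fs])[:,:,::-1]
cv2.imwrite("pics/a.png",np.vstack([cv2.resize(im,(800,300))]))
save("scene.png",fs[0],None,1.5)
save("top.png",fs[1],None,1.5)
E
```

```text
{'time_s': array(0.), 'joints': array([ 1.0296,  0.1311,  1.4893, -0.    ,  1.523 , -0.0854]), 'qvel': array([-0.0021, -0.0015,  0.0001,  0.0008,  0.0008,  0.0017]), 'tau': array([  0.0048, -55.9823, -49.1779,   0.0776,   0.0352,  -0.0001]), 'position': array([0.2638, 0.5383, 0.2176]), 'tool_rot': array([-1.5428,  0.3579, -0.3571]), 'contact_force': array([-0.3059,  0.0013,  0.1789]), 'torque': array([ 0.032 ,  0.0006, -0.0017]), 'gripper_width': array(0.0933)}
[[ 0.8979 -0.0009  0.4402]
 [-0.4402 -0.0016  0.8979]
 [-0.0001 -1.     -0.0018]]
scene [0.9535 0.2488 0.8817] [-0.9956 -2.6795  0.7334] [[408.3074   0.     255.4129]
 [  0.     408.3074 187.5189]
 [  0.       0.       1.    ]]
tester 0.72 [411.9 292.9 197.2 177.2] [0.5863 0.3128 0.0623] [ 0.2355  0.0208 -0.0017] [0.7451 0.4579 0.2062]
tester 0.38 [234.1 138.8  26.1  25.7] [ 0.5655 -0.2684  0.0522] [ 0.5288 -0.335   0.004 ] [ 0.5888 -0.2547  0.0613]
clamp 0.96 [390.1 256.4  28.5  31.8] [0.5807 0.2031 0.1613] [0.5513 0.1762 0.0996] [0.5878 0.2199 0.1695]
clamp 0.87 [289.1 324.8  26.5  23.5] [0.7861 0.1567 0.0647] [ 0.7493  0.12
[... 600 characters left out ...]
6 -0.0021] [0.7459 0.4215 0.2039]
clamp 0.65 [114.1 229.2  27.7  25. ] [0.5686 0.1941 0.1623] [0.5507 0.1722 0.0479] [0.5988 0.2495 0.1672]
clamp 0.62 [153.1 128.9  25.7  26.6] [0.7792 0.1484 0.06  ] [ 0.7645  0.134  -0.0031] [0.8281 0.1745 0.0699]
clamp 0.56 [205.4 173.9  24.5  21.6] [0.6856 0.0353 0.0644] [ 0.6726  0.0207 -0.0029] [0.7065 0.0606 0.0692]
tray 0.65 [366.  240.8 128.7  74. ] [ 0.5515 -0.2919  0.0041] [ 0.48   -0.4189 -0.0031] [ 0.6302 -0.1529  0.0577]
spare 0.84 [366.1 234.8  29.8  25.2] [ 0.5643 -0.2767  0.0552] [ 0.5388 -0.3154 -0.0008] [ 0.595  -0.2577  0.0613]
caliper 0.62 [234.6 231.2  98.2  30.7] [ 0.5592 -0.0525  0.0071] [ 0.542  -0.1163 -0.0064] [0.6093 0.0811 0.0148]
```

View pics/scene.png

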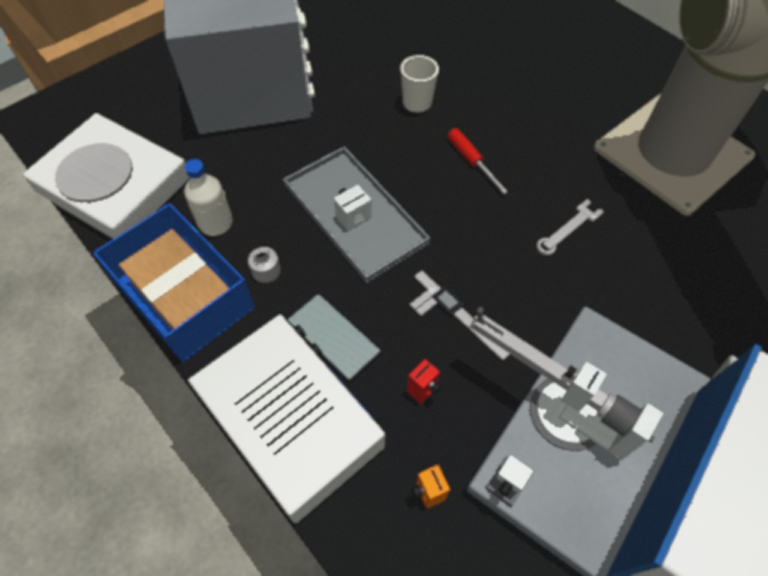

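View pics/top.png

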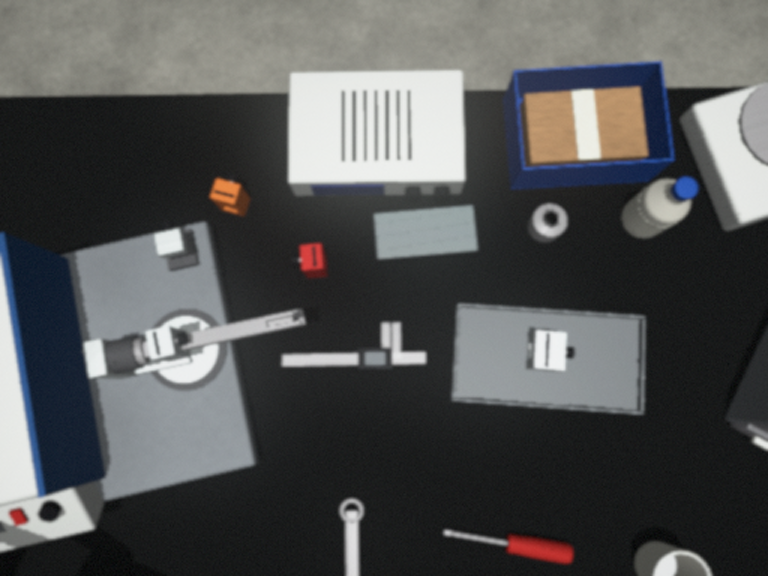

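The clamp on the bar is silver at about (160,342) in the enlarged top picture. The bar's open end, with the dark keeper, is at (300,317). The spare is in the tray at (548,350). The look-alikes are red (312,258), orange (230,192) and the fixed clamp on the bed (170,243). Next I measure the bar, clamp and tray.

```bash
cat > m.py <<'E'
from h import *
import sys
def line(p):
    c=p.mean(0);u,s,v=np.linalg.svd(p-c,full_matrices=False);d=v[0];d=d*(-np.sign(d[1]) or 1);return c,d
for n in("top","scene"):
    f=imaging.grab_frame(n); w=cloud(f); x,y,z=w[...,0],w[...,1],w[...,2]
    # bar top
    m=(z>.128)&(z<.139)&(x>.5)&(x<.68)&(y>.03)&(y<.17)
    p=w[m][:,:2]; c,d=line(p); t=(p-c)@d; s=(p-c)@[-d[1],d[0]]
    print(n,"bar",m.sum(),np.median(w[m][:,2]),c,d,"ang(dx/-dy)",np.arctan2(d[0],-d[1]),"end",c+d*t.max(), "w",np.percentile(s,[2,98]))
    m=(z>.1375)&(x>.5)&(x<.68)&(y>.03)&(y<.12)
    print("keeper pts",m.sum(),w[m].min(0) if m.any() else'',w[m].max(0) if m.any() else'')
    m=(z>.158)&(z<.172)&(x>.53)&(x<.61)&(y>.15)&(y<.235)
    p=w[m][:,:2].astype(np.float32); print("clamp top",m.sum(),np.median(w[m][:,2]),cv2.minAreaRect(p))
    m=(z>.045)&(z<.065)&(x>.48)&(x<.63)&(y>-.42)&(y<-.15)
    print("spare top",m.sum(),cv2.minAreaRect(w[m][:,:2].astype(np.float32)), w[m].min(0),w[m].max(0))
    m=(z>.010)&(z<.025)&(x>.45)&(x<.65)&(y>-.45)&(y<-.12)
    print("tray",m.sum(),cv2.minAreaRect(w[m][:,:2].astype(np.float32)))
    m=(z>.03)&(z<.062)&(x>.25)&(x<.8)&(y>.12)
    print("bed",cv2.minAreaRect(w[m][:,:2].astype(np.float32)),np.median(w[m][:,2]))
    save(n+"crop.png",f,(80,185,230,265) if n=="top" else(300,190,450,310),5 if n=="top" else 4)
a=cv2.imread("pics/topcrop.png");b=cv2.imread("pics/scenecrop.png")
cv2.imwrite("pics/crops.png",np.vstack([cv2.resize(a,(560,299)),cv2.resize(b,(375,300))[:, :] if 0 else cv2.copyMakeBorder(cv2.resize(b,(375,300)),0,0,0,185,0)]))
E
python3 m.py
```

```text
top bar 639 0.13319009100947987 [0.5883 0.1108] [ 0.2013 -0.9795] ang(dx/-dy) 0.20267036615524267 end [0.6033 0.0376] w [-0.0087  0.009 ]
keeper pts 23 [0.5978 0.0383 0.1405] [0.6053 0.0473 0.1621]
clamp top 337 0.1640077027972653 ((0.5716932415962219, 0.19468891620635986), (0.034458085894584656, 0.04230858013033867), 12.525484085083008)
spare top 582 ((0.5636745095252991, -0.28669866919517517), (0.05468695983290672, 0.05008532479405403), 84.67909240722656) [ 0.5387 -0.314   0.0451] [ 0.5908 -0.2577  0.0608]
tray 926 ((0.5559916496276855, -0.2873486280441284), (0.26077425479888916, 0.1351931244134903), 85.60502624511719)
bed ((0.5778428316116333, 0.22420474886894226), (0.40220317244529724, 0.26414957642555237), 11.896295547485352) 0.044521688363128475
scene bar 585 0.1344405424438897 [0.5877 0.1114] [ 0.2056 -0.9786] ang(dx/-dy) 0.20705307368362835 end [0.6028 0.0398] w [-0.0104  0.0084]
keeper pts 44 [0.5862 0.0407 0.1376] [0.6064 0.1142 0.1621]
clamp top 312 0.165560834322297 ((0.5695770978927612, 0.19594532251358032), (0.03554495796561241, 0.041862815618515015), 12.077316284179688)
spare top 326 ((0.5616751313209534, -0.28433072566986084), (0.0559244379401207, 0.0513814240694046), 85.16229248046875) [ 0.5356 -0.312   0.0451] [ 0.5885 -0.2559  0.0608]
tray 781 ((0.5529699921607971, -0.285741925239563), (0.26451247930526733, 0.137010395526886), 85.7783203125)
bed ((0.5815024375915527, 0.22413042187690735), (0.4042641222476959, 0.2545355558395386), 11.208322525024414) 0.04598960027307214
```

View pics/crops.png

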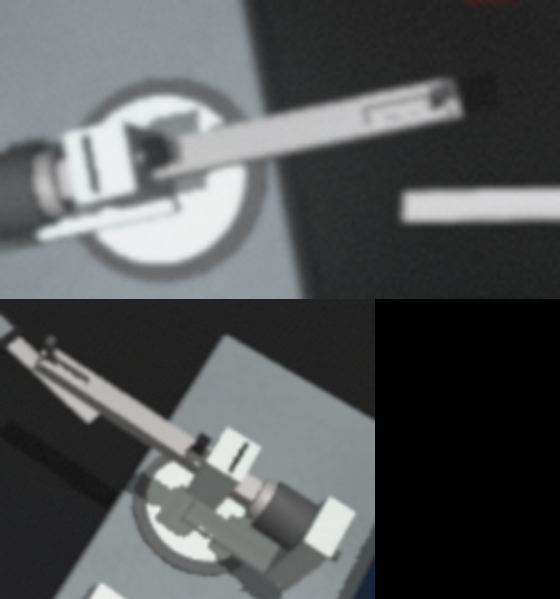

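The crops confirm the silver clamp on the bar, with its thumbscrew facing the open end and the keeper upright at the tip. The bar's yaw is about 0.205 rad, the pivot is at about (0.568, 0.207) and the clamp is close to it. First I raise, align and shut the fingers.

Emit:
play_rows([
  [0,-0.04,0],
  [0,-0.08,0],
  [0,-0.1,0],
  [0,-0.1,0],
  [0,-0.1,0],
  [0,-0.1,0],
  [0,-0.1,0],
  [0,-0.1,0],
], spin=[0,0.11,0.23,0.35,0.47,0.59,0.71,0.83], hand=[0,0,0,0,0,0,0,0], grip_force=5)

```text
time_s: 1.47
position: [0.2641, 0.5388, 0.3187]
tool_rot: [-1.328, 1.001, -1.001]
contact_force: [-0.7, -0.5, 0.1]
gripper_width: 0.0445
```

```bash
cat > g.py <<'E'
from h import *
import sys
def go(x,y,z,yaw=None):
    o=manip.get_obs();M=R.from_rotvec(o['tool_rot']).as_matrix();a=np.arctan2(M[1,2],M[0,2])
    print("t",round(float(o['time_s']),2),"pos",np.array(o['position']),"zyaw",a,"F",np.array(o['contact_force']),"w",o['gripper_width'],"j",np.array(o['joints']))
    print("slide",M.T@(np.array([x,y,z])-o['position']),"spin",None if yaw is None else a-yaw)
if __name__=="__main__": go(*map(float,sys.argv[1:]))
E
python3 g.py .611 .0015 .25 .205
```

```text
t 1.47 pos [0.2641 0.5388 0.3187] zyaw 0.279049290752928 F [-0.6864 -0.4518  0.0574] w 0.04445500771938715 j [ 1.0296  0.1116  1.3282 -0.      1.7017  0.7506]
slide [0.612  0.0687 0.1855] spin 0.07404929075292802
```

Emit:
play_rows([
  [0.038,0,0.012],
  [0.076,0,0.024],
  [0.115,0,0.035],
  [0.153,0,0.046],
  [0.191,0,0.058],
  [0.23,0,0.07],
  [0.268,0,0.081],
  [0.306,0,0.093],
], spin=[0.08,0.08,0.08,0.08,0.08,0.08,0.08,0.08], hand=[0,0,0,0,0,0,0,0])

```text
time_s: 2.13
position: [0.44, 0.2695, 0.3189]
tool_rot: [-1.299, 1.056, -1.057]
contact_force: [0.5, -0.2, 0.3]
gripper_width: 0.0003
```

```bash
python3 g.py .611 .0015 .25 .205
```

```text
t 2.13 pos [0.44   0.2695 0.3189] zyaw 0.20518940249211637 F [ 0.4695 -0.2041  0.3143] w 0.0003296339612505507 j [ 0.4502 -0.1182  1.557   0.      1.7021  0.245 ]
slide [0.2972 0.069  0.1128] spin 0.0001894024921163806
```

Emit:
play_rows([
  [0.037,0,0.014],
  [0.074,0,0.028],
  [0.111,0,0.042],
  [0.149,0,0.056],
  [0.186,0,0.07],
  [0.223,0,0.084],
  [0.26,0.015,0.098],
  [0.297,0.03,0.112],
], spin=[0,0,0,0,0,0,0,0], hand=[0,0,0,0,0,0,0,0])

```text
time_s: 2.8
position: [0.6104, 0.0023, 0.2902]
tool_rot: [-1.297, 1.055, -1.059]
contact_force: [0.3, 0.1, 0.8]
gripper_width: 0.0004
```

```bash
cat > v.py <<'E'
from h import *
f=imaging.grab_frame("wrist"); save("w1.png",f,None,1.3)
E
python3 v.py; python3 g.py .611 .0015 .147 .205
```

```text
t 2.85 pos [ 0.611  -0.0038  0.2842] zyaw 0.20060842147729208 F [-3.3611 -3.0613 -3.2836] w 0.0004238174056530492 j [-0.0881  0.1458  1.353  -0.0033  1.6455 -0.289 ]
slide [-0.0056  0.1372  0.0015] spin -0.004391578522707912
```

View pics/w1.png

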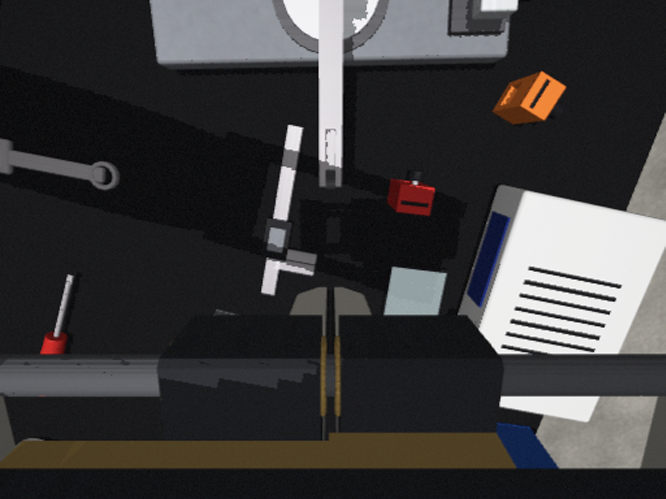

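The wrist view shows the bar (330,185) in line with the shut fingers and the keeper upright at its end. I lower and look at the numbers.

Emit:
play_rows([
  [0,0.035,0],
  [0,0.07,0],
  [0,0.105,0],
  [0,0.13,0],
  [0,0.142,0],
  [0,0.142,0],
  [0,0.142,0],
], spin=[0,0,0,0,0,0,0], hand=[0,0,0,0,0,0,0])

```text
time_s: 3.43
position: [0.6089, 0.0044, 0.1477]
tool_rot: [-1.299, 1.057, -1.057]
contact_force: [1.2, 0.7, 0.7]
gripper_width: 0.0004
```

```bash
python3 g.py .599 .055 .147 .205
```

```text
t 3.43 pos [0.6089 0.0044 0.1477] zyaw 0.20509182416326543 F [1.1905 0.6829 0.6623] w 0.00038153018256791927 j [-0.077   0.1965  1.5455 -0.      1.3998 -0.2821]
slide [-0.0516  0.0007  0.0006] spin 9.182416326544707e-05
```

Emit:
play_rows([
  [-0.012,0,0],
  [-0.024,0,0],
  [-0.032,0,0],
  [-0.039,0,0],
  [-0.045,0,0],
  [-0.051,0,0],
  [-0.057,0,0],
  [-0.06,0,0],
], spin=[0,0,0,0,0,0,0,0], hand=[0,0,0,0,0,0,0,0])

```text
time_s: 4.1
position: [0.5964, 0.0639, 0.1471]
tool_rot: [-1.299, 1.057, -1.056]
contact_force: [-0.1, 0.3, 0.3]
gripper_width: 0.0006
```

Emit:
play_rows([
  [0,0,0],
  [0,-0.03,0],
  [0,-0.06,0],
  [0,-0.08,0],
], spin=[0,0,0,0], hand=[0,0,0,0])

```text
time_s: 4.43
position: [0.5971, 0.0627, 0.2296]
tool_rot: [-1.298, 1.056, -1.058]
contact_force: [0.6, -1.1, 0.2]
gripper_width: 0.0004
```

```bash
cat > k.py <<'E'
from h import *
for n in("top","scene"):
    f=imaging.grab_frame(n); w=cloud(f); x,y,z=w[...,0],w[...,1],w[...,2]
    m=(z>.138)&(z<.17)&(x>.57)&(x<.63)&(y>.02)&(y<.12); print(n,m.sum(), w[m].max(0) if m.any() else '', w[m].min(0) if m.any() else '')
a=save("k.png",f,(300,180,420,270),5)
E
python3 k.py; python3 g.py .569 .202 .23 .205
```

```text
top 0  
scene 3 [0.603  0.117  0.1386] [0.5838 0.0825 0.1381]
t 4.53 pos [0.5992 0.0627 0.2323] zyaw 0.20460403142796202 F [0.8424 0.6273 0.1965] w 0.0008731366668401908 j [ 0.0193  0.1235  1.4708 -0.0001  1.5393 -0.1853]
slide [-0.1425  0.0021 -0.0013] spin -0.0003959685720379691
```

View pics/k.png

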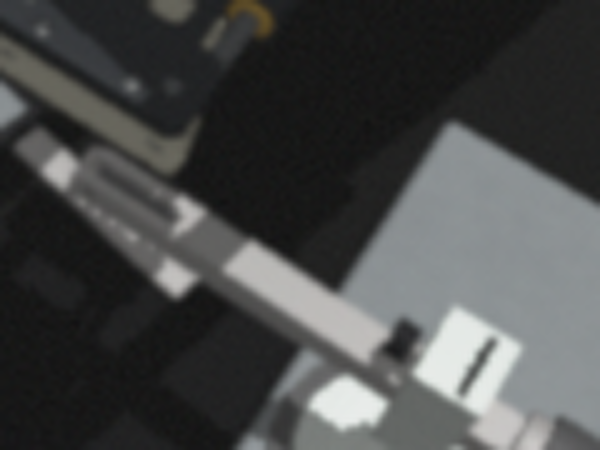

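The keeper lies flat: it shows as a dark line in the slot at (140,185), and nothing stands above the bar any more. Now I measure the clamp with the wrist camera and open the hand on the way.

Emit:
play_rows([
  [0,-0.03,0],
  [0,-0.04,0],
  [-0.02,-0.04,0],
  [-0.04,-0.04,0],
  [-0.05,-0.04,0],
  [-0.05,-0.04,0],
], spin=[0,0,0,0,0,0], hand=[1,1,1,1,1,1])

```text
time_s: 5.03
position: [0.586, 0.1136, 0.2663]
tool_rot: [-1.3, 1.056, -1.055]
contact_force: [-0.1, -1.1, 0.0]
gripper_width: 0.0359
```

```bash
cat > c.py <<'E'
from h import *
f=imaging.grab_frame("wrist"); w=cloud(f); x,y,z=w[...,0],w[...,1],w[...,2]
m=(z>.1615)&(z<.172)&(x>.53)&(x<.61)&(y>.17)&(y<.235)
p=w[m]; print("top",m.sum(),np.median(p[:,2]),cv2.minAreaRect(p[:,:2].astype(np.float32)))
# robust: lateral extent in bar frame
a=.205;ex=np.array([np.cos(a),np.sin(a)]);ed=np.array([np.sin(a),-np.cos(a)])
for e in(ex,ed):
    s=p[:,:2]@e; print(np.percentile(s,[1,50,99]))
m=(z>.128)&(z<.139)&(x>.5)&(x<.68)&(y>.04)&(y<.165)
q=w[m]; s=q[:,:2]@ex; t=q[:,:2]@ed
print("bar",m.sum(),np.percentile(s,[1,99]),"zmed",np.median(q[:,2]))
ts=np.linspace(t.min(),t.max(),9); mid=[]
for i in range(8):
    k=(t>ts[i])&(t<ts[i+1])
    if k.sum()>20: mid.append((ts[i:i+2].mean(),np.mean(np.percentile(s[k],[3,97]))))
mid=np.array(mid);print(mid.T,"dyaw(slope ex/ed)",np.polyfit(mid[:,0],mid[:,1],1))
o=manip.get_obs()['position'];print("tcp lat",o[:2]@ex,"along",o[:2]@ed,o)
save("w2.png",f,None,1.3)
E
python3 c.py; python3 g.py .569 .202 .23 .205
```

```text
top 1406 0.1646452363041725 ((0.5698975324630737, 0.20257680118083954), (0.03341598063707352, 0.028137387707829475), 13.070231437683105)
[0.5829 0.5998 0.6159]
[-0.0958 -0.0824 -0.0686]
bar 2034 [0.5902 0.6076] zmed 0.13347726097407864
[[-0.037  -0.0208 -0.0047  0.0115  0.0277  0.0438  0.06    0.0762]
 [ 0.5988  0.5989  0.599   0.599   0.5986  0.5986  0.5986  0.5987]] dyaw(slope ex/ed) [-0.0029  0.5988]
tcp lat 0.5967722881247974 along 0.009192414360789446 [0.5861 0.1125 0.2663]
t 5.08 pos [0.5861 0.1125 0.2663] zyaw 0.20673485028973954 F [-0.3247 -0.3566  0.508 ] w 0.0396310393425481 j [ 0.1039  0.1077  1.4264 -0.0003  1.6083 -0.1029]
slide [-0.0911  0.0363  0.0016] spin 0.001734850289739548
```

View pics/w2.png

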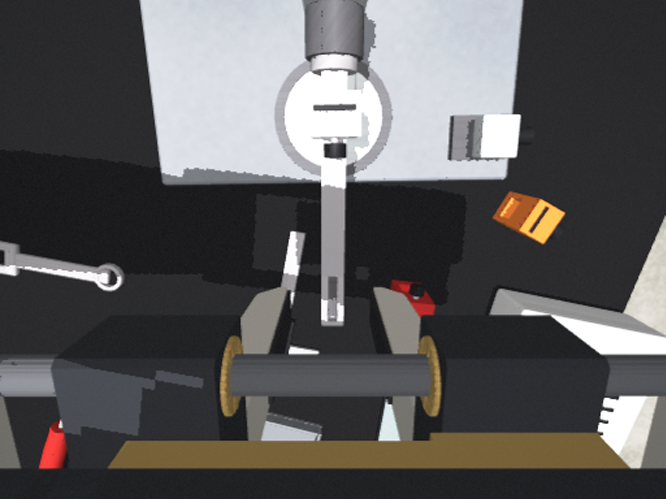

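The wrist view shows the clamp at (335,120), with the thumbscrew (335,150) facing outwards and the bar straight below it. The keeper is flat. I move over the clamp.

Emit:
play_rows([
  [-0.03,0,0.002],
  [-0.06,0,0.0025],
  [-0.08,0,0.0025],
  [-0.091,0,0.0025],
  [-0.091,0.03,0.0025],
  [-0.091,0.06,0.0025],
  [-0.091,0.06,0.0025],
  [-0.091,0.06,0.0025],
], spin=[0,0,0,0,0,0,0,0], hand=[1,1,1,1,1,1,1,1])

```text
time_s: 5.75
position: [0.5691, 0.2002, 0.2049]
tool_rot: [-1.304, 1.06, -1.056]
contact_force: [0.5, -0.5, 0.9]
gripper_width: 0.0909
```

```bash
cat > p.py <<'E'
from h import *
a=.205;ex=np.array([np.cos(a),np.sin(a)]);ed=np.array([np.sin(a),-np.cos(a)])
o=manip.get_obs();q=np.array(o['position']);F=np.array(o['contact_force'])
M=R.from_rotvec(o['tool_rot']).as_matrix()
print("t",o['time_s'],"lat",q[:2]@ex,"along",q[:2]@ed,"z",q[2],"zyaw",np.arctan2(M[1,2],M[0,2]),"F lat/along/z",F[:2]@ex,F[:2]@ed,F[2],"T",np.array(o['torque']),"w",o['gripper_width'])
E
python3 p.py
```

```text
t 5.75 lat 0.597919582178074 along -0.08015431192031214 z 0.20488766208046394 zyaw 0.2043025817402176 F lat/along/z 0.3642032614944443 0.5833634826870762 0.8536421693797926 T [-0.0672  0.0157 -0.0239] w 0.09086484173556461
```

Emit:
play_rows([
  [-0.001,0.02,0.001],
  [-0.001,0.04,0.001],
  [-0.001,0.06,0.001],
  [-0.001,0.073,0.001],
  [-0.001,0.073,0.001],
  [-0.001,0.073,0.001],
], spin=[0,0,0,0,0,0], hand=[1,1,1,1,1,1])

```text
time_s: 6.25
position: [0.5716, 0.2024, 0.135]
tool_rot: [-1.299, 1.057, -1.057]
contact_force: [-0.3, -0.4, -0.7]
gripper_width: 0.093
```

```bash
python3 p.py; sleep 0; python3 - <<'E'
from h import *
f=imaging.grab_frame("wrist")
E
python3 p.py
```

```text
t 6.25 lat 0.6008007218553669 along -0.08178790769232869 z 0.13501300958670812 zyaw 0.20448278126689537 F lat/along/z -0.43142643284851917 0.3581673327355974 -0.7070205249072856 T [-0.0045  0.0719  0.0205] w 0.09303746601556373
t 6.3 lat 0.6014535200101416 along -0.08195409252050098 z 0.1359350929849219 zyaw 0.2046156226859803 F lat/along/z 0.13766069210159265 -0.250192696058198 0.5731464108701272 T [-0.0573  0.0398  0.0415] w 0.09261492113507248
```

Emit:
play_rows([
  [0,0.003,-0.0015],
  [0,0.003,-0.0015],
  [0,0.003,-0.0015],
  [0,0.003,-0.0015],
  [0,0.003,-0.0015],
  [0,0.003,-0.0015],
  [0,0.003,-0.0015],
  [0,0.003,-0.0015],
], spin=[0,0,0,0,0,0,0,0], hand=[0.8,0.6,0.55,0.5,0.45,0.42,0.4,0.38], grip_force=4)

```text
time_s: 6.97
position: [0.5697, 0.2025, 0.1311]
tool_rot: [-1.299, 1.057, -1.057]
contact_force: [0.2, 0.1, -0.2]
gripper_width: 0.0441
```

```bash
python3 p.py
```

```text
t 6.9667 lat 0.5989617082101203 along -0.08227787066565734 z 0.13110873583055488 zyaw 0.20503009060442542 F lat/along/z 0.23889745874041254 -0.07786075851077122 -0.178666733079303 T [-0.0805 -0.0028  0.0307] w 0.04412034857554123
```

Emit:
play_rows([
  [0,0,0],
  [0,0,0],
  [0,0,0],
  [0,0,0],
  [0,0,0],
  [0,0,0],
  [0,0,0],
  [0,0,0],
], spin=[0,0,0,0,0,0,0,0], hand=[0.36,0.34,0.32,0.3,0.28,0.25,0.2,0.2], grip_force=4)

```text
time_s: 7.63
position: [0.5697, 0.2024, 0.1311]
tool_rot: [-1.299, 1.057, -1.057]
contact_force: [1.1, -0.3, -1.4]
gripper_width: 0.0339
```

```bash
python3 p.py
```

```text
t 7.6333 lat 0.5989991493757221 along -0.08222749408086115 z 0.13105208529217233 zyaw 0.20496977499838373 F lat/along/z 1.0327752937107593 0.5344189901595328 -1.407547204296518 T [-0.0372 -0.1152  0.0032] w 0.03394816376447603
```

Emit:
play_rows([
  [0,0,0],
  [0,0,0],
  [0,0,0],
  [0,-0.001,0],
  [0,-0.002,0],
  [0,-0.002,0],
  [0,-0.002,0],
  [0,-0.002,0],
], spin=[0,0,0,0,0,0,0,0], hand=[0.2,0.2,0.2,0.2,0.2,0.2,0.2,0.2], grip_force=15)

```text
time_s: 8.3
position: [0.5694, 0.2024, 0.1328]
tool_rot: [-1.3, 1.057, -1.057]
contact_force: [-0.5, -0.2, -2.9]
gripper_width: 0.0343
```

```bash
cat > q.py <<'E'
from h import *
import sys
a=.205;ex=np.array([np.cos(a),np.sin(a)]);ed=np.array([np.sin(a),-np.cos(a)])
n=int(sys.argv[1]) if len(sys.argv)>1 else 3
L=[]
for i in range(n):
    if i: imaging.grab_frame("wrist")
    o=manip.get_obs();q=np.array(o['position']);F=np.array(o['contact_force']);T=np.array(o['torque'])
    L.append([q[:2]@ex,q[:2]@ed,q[2],F[:2]@ex,F[:2]@ed,F[2],*T])
L=np.array(L);print(o['time_s'],"lat,along,z",L[:,:3].mean(0),"F",L[:,3:6].mean(0),"sd",L[:,3:6].std(0),"T",L[:,6:].mean(0),"w",o['gripper_width'])
E
python3 q.py 6
```

```text
8.55 lat,along,z [ 0.5988 -0.0822  0.1329] F [-0.1135 -0.331  -3.4419] sd [0.49   0.3659 0.5191] T [-0.0451  0.051   0.0186] w 0.034260298327073294
```

Gripped and floating: the sensor reads about 3.4 N of weight and no side force. I slide along the bar in slow steps and check the force after each.

Emit:
play_rows([
  [0.001,0,0],
  [0.003,0,0],
  [0.006,0,0],
  [0.01,0,0],
  [0.014,0,0],
  [0.018,0,-0.0001],
  [0.021,0,-0.0001],
  [0.022,0,-0.0001],
], spin=[0,0,0,0,0,0,0,0], hand=[0.2,0.2,0.2,0.2,0.2,0.2,0.2,0.2])

```text
time_s: 9.22
position: [0.5743, 0.1801, 0.1331]
tool_rot: [-1.299, 1.057, -1.058]
contact_force: [0.6, 0.3, -3.6]
gripper_width: 0.0339
```

```bash
python3 q.py 4
```

```text
9.3667 lat,along,z [ 0.5989 -0.0598  0.1331] F [ 0.2611 -0.1136 -3.5365] sd [0.4901 0.1701 0.1494] T [-0.0754  0.059   0.0449] w 0.03425481481369913
```

Emit:
play_rows([
  [0.002,0,0],
  [0.006,0,0],
  [0.01,0,0],
  [0.014,0,0],
  [0.018,0,-0.0001],
  [0.022,0,-0.0001],
  [0.025,0,-0.0001],
  [0.026,0,-0.0001],
], spin=[0,0,0,0,0,0,0,0], hand=[0.2,0.2,0.2,0.2,0.2,0.2,0.2,0.2])

```text
time_s: 10.03
position: [0.5794, 0.1547, 0.1331]
tool_rot: [-1.299, 1.057, -1.057]
contact_force: [-0.1, 0.5, -3.4]
gripper_width: 0.0342
```

```bash
python3 q.py 5
```

```text
10.2333 lat,along,z [ 0.5988 -0.0339  0.1331] F [ 0.0781 -0.2475 -3.6465] sd [0.4955 0.2356 0.3868] T [-0.0573  0.044  -0.0159] w 0.034075858935779704
```

Emit:
play_rows([
  [0.002,0,0],
  [0.006,0,0],
  [0.011,0,0],
  [0.017,0,0],
  [0.023,0,-0.0001],
  [0.029,0,-0.0001],
  [0.033,0,-0.0001],
  [0.035,0,-0.0001],
], spin=[0,0,0,0,0,0,0,0], hand=[0.2,0.2,0.2,0.2,0.2,0.2,0.2,0.2])

```text
time_s: 10.9
position: [0.5865, 0.1202, 0.1331]
tool_rot: [-1.299, 1.057, -1.058]
contact_force: [-0.1, 0.4, -3.0]
gripper_width: 0.0339
```

```bash
python3 q.py 4
```

```text
11.05 lat,along,z [0.5987 0.0014 0.1331] F [ 0.2045  0.3336 -3.6311] sd [0.4751 0.5388 0.3791] T [-0.0382  0.0235  0.038 ] w 0.03377871223352982
```

Emit:
play_rows([
  [0.002,0,0],
  [0.006,0,0],
  [0.011,0,0],
  [0.017,0,0],
  [0.023,0,-0.0001],
  [0.029,0,-0.0001],
  [0.035,0,-0.0001],
  [0.037,0,-0.0001],
], spin=[0,0,0,0,0,0,0,0], hand=[0.2,0.2,0.2,0.2,0.2,0.2,0.2,0.2])

```text
time_s: 11.72
position: [0.594, 0.0836, 0.1331]
tool_rot: [-1.299, 1.057, -1.058]
contact_force: [-0.4, -0.2, -3.8]
gripper_width: 0.0342
```

```bash
python3 q.py 5
```

```text
11.9167 lat,along,z [0.5986 0.0384 0.1331] F [-0.3032 -0.058  -3.5278] sd [0.1339 0.239  0.4149] T [-0.0446  0.0403  0.015 ] w 0.033811812928722
```

Still free. The clamp centre is at along 0.038 and has to pass about 0.10.

Emit:
play_rows([
  [0.003,0,0],
  [0.008,0,0],
  [0.014,0,0],
  [0.02,0,0],
  [0.026,0,-0.0001],
  [0.032,0,-0.0001],
  [0.038,0,-0.0001],
  [0.04,0,-0.0001],
], spin=[0,0,0,0,0,0,0,0], hand=[0.2,0.2,0.2,0.2,0.2,0.2,0.2,0.2])

```text
time_s: 12.58
position: [0.602, 0.0445, 0.1331]
tool_rot: [-1.299, 1.057, -1.058]
contact_force: [-0.3, 0.7, -3.4]
gripper_width: 0.0339
```

```bash
python3 q.py 4
```

```text
12.7333 lat,along,z [0.5984 0.0786 0.1331] F [ 0.3147 -0.7628 -3.649 ] sd [0.3756 0.4155 0.202 ] T [-0.0678  0.0569 -0.0133] w 0.03409017341917187
```

Emit:
play_rows([
  [0.003,0,0],
  [0.009,0,0],
  [0.017,0,0],
  [0.025,0,0],
  [0.033,0,0],
  [0.041,0,0],
  [0.048,0,0],
  [0.05,0,0],
], spin=[0,0,0,0,0,0,0,0], hand=[0.2,0.2,0.2,0.2,0.2,0.2,0.2,0.2])

```text
time_s: 13.4
position: [0.6122, -0.0048, 0.1331]
tool_rot: [-1.299, 1.058, -1.058]
contact_force: [-0.6, -0.5, -3.6]
gripper_width: 0.0344
```

```bash
python3 q.py 4; python3 g.py .555 -.235 .20 .07; python3 - <<'E'
from h import *
f=imaging.grab_frame("scene"); save("off.png",f,(230,90,430,270),3.5)
E
```

```text
13.55 lat,along,z [0.5984 0.1287 0.133 ] F [-0.1549  0.0805 -3.8779] sd [0.5588 0.2139 0.5243] T [-0.0487  0.0708  0.0134] w 0.03416807046543577
t 13.55 pos [ 0.6119 -0.0034  0.133 ] zyaw 0.2044149858481304 F [ 0.5311 -0.0139 -3.5237] w 0.03416807046543577 j [-0.0895  0.2158  1.551   0.0002  1.375  -0.294 ]
slide [ 0.2152 -0.067  -0.1028] spin 0.13441498584813039
```

View pics/off.png

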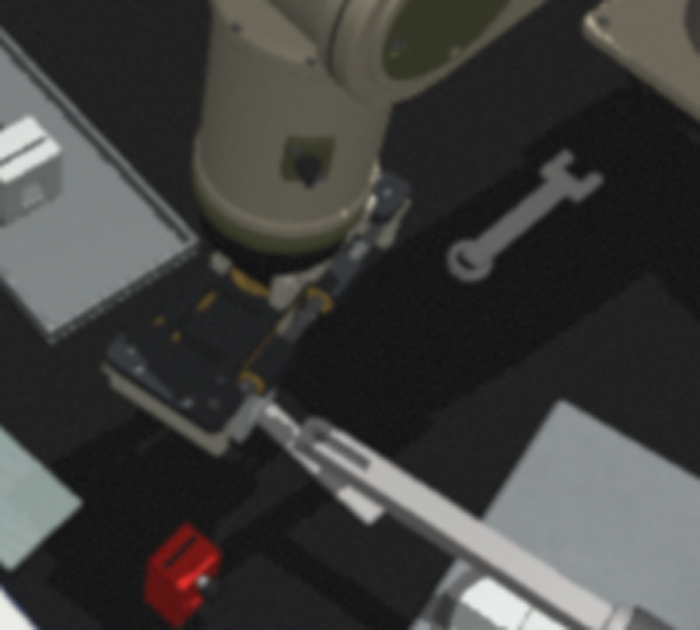

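The clamp is off the bar and held by the fingers. The flat keeper shows in the slot at (340,440). Now I carry it to the tray, aiming for (0.5605, -0.209) in the +y part, clear of the spare.

Emit:
play_rows([
  [0.006,-0.005,-0.003],
  [0.02,-0.01,-0.01],
  [0.038,-0.01,-0.018],
  [0.058,-0.01,-0.028],
  [0.078,-0.01,-0.038],
  [0.096,-0.01,-0.047],
  [0.11,-0.01,-0.053],
  [0.116,-0.01,-0.056],
], spin=[0.02,0.06,0.1,0.14,0.18,0.22,0.26,0.28], hand=[0.2,0.2,0.2,0.2,0.2,0.2,0.2,0.2])

```text
time_s: 14.27
position: [0.5803, -0.1303, 0.1436]
tool_rot: [-1.171, 1.267, -1.268]
contact_force: [0.1, -0.5, -3.8]
gripper_width: 0.0341
```

```bash
python3 g.py .5605 -.209 .133 -.077
```

```text
t 14.27 pos [ 0.5803 -0.1303  0.1436] zyaw -0.07925926846095933 F [ 0.0835 -0.4583 -3.8254] w 0.03406621555576786 j [-0.3066  0.1615  1.5923 -0.0007  1.3872 -0.2272]
slide [ 0.08    0.0107 -0.0135] spin -0.002259268460959335
```

Emit:
play_rows([
  [0.006,0,-0.001],
  [0.018,0.005,-0.003],
  [0.034,0.01,-0.006],
  [0.05,0.015,-0.009],
  [0.065,0.02,-0.011],
  [0.075,0.025,-0.013],
  [0.079,0.03,-0.0135],
  [0.079,0.03,-0.0135],
], spin=[0,0,0,0,0,0,0,0], hand=[0.2,0.2,0.2,0.2,0.2,0.2,0.2,0.2])

```text
time_s: 14.93
position: [0.5604, -0.2062, 0.1114]
tool_rot: [-1.173, 1.267, -1.263]
contact_force: [0.3, 0.6, -4.4]
gripper_width: 0.0341
```

```bash
python3 g.py .5605 -.209 .045 -.077; python3 - <<'E'
from h import *
f=imaging.grab_frame("wrist"); save("place.png",f,None,1.2)
w=cloud(f);x,y,z=w[...,0],w[...,1],w[...,2]
m=(z>.02)&(x>.45)&(x<.65)&(y<-.19)&(y>-.43)&(z<.065);print(m.sum(),w[m].max(0) if m.any() else'')
f=imaging.grab_frame("scene"); save("place2.png",f,(200,80,420,270),3)
w=cloud(f);x,y,z=w[...,0],w[...,1],w[...,2]
m=(z>.04)&(z<.065)&(x>.5)&(x<.62)&(y<-.24)&(y>-.35);print(m.sum(),w[m].max(0),w[m].min(0))
E
```

```text
t 14.93 pos [ 0.5604 -0.2062  0.1114] zyaw -0.07548298424269768 F [ 0.2766  0.648  -4.4248] w 0.03410353335773181 j [-0.4384  0.1984  1.6118 -0.      1.3336 -0.3629]
slide [0.0028 0.0664 0.0005] spin 0.0015170157573023146
426 [ 0.5874 -0.292   0.0575]
154 [ 0.5888 -0.2574  0.0613] [ 0.5376 -0.301   0.04  ]
```

View pics/place2.png

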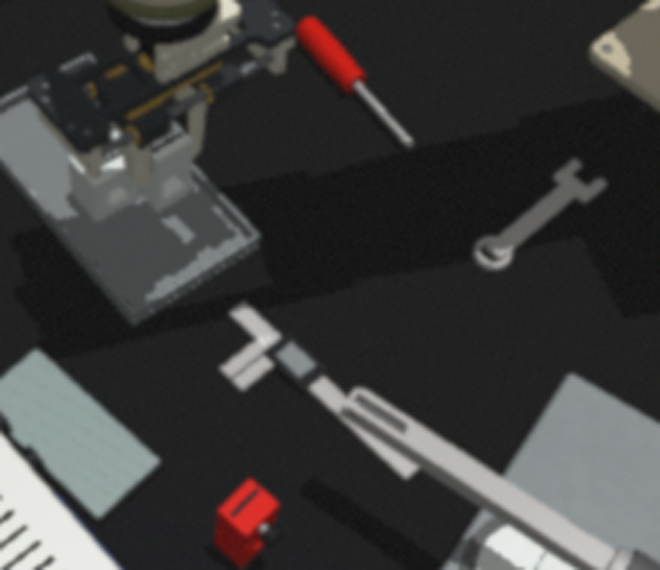

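The clamp hangs above the free part of the tray, left of the spare (about (100,185)). I lower it.

Emit:
play_rows([
  [0,0.008,0],
  [0,0.02,0],
  [0,0.032,0],
  [0,0.044,0],
  [0,0.054,0],
  [0,0.061,0],
  [0,0.064,0],
  [0,0.064,0],
], spin=[0,0,0,0,0,0,0,0], hand=[0.2,0.2,0.2,0.2,0.2,0.2,0.2,0.2])

```text
time_s: 15.7
position: [0.5606, -0.2056, 0.0477]
tool_rot: [-1.174, 1.266, -1.263]
contact_force: [-1.0, 0.4, -3.7]
gripper_width: 0.0343
```

```bash
python3 q.py 3
```

```text
15.8 lat,along,z [0.5075 0.3158 0.0486] F [-0.5986 -0.2602 -3.5034] sd [0.4163 0.2484 0.169 ] T [-0.0733  0.0639 -0.0137] w 0.034071195251917916
```

Emit:
play_rows([
  [0,0.003,0],
  [0,0.006,0],
  [0,0.008,0],
  [0,0.009,0],
  [0,0.01,0],
  [0,0.01,0],
], spin=[0,0,0,0,0,0], hand=[0.2,0.2,0.2,0.2,0.2,0.2])

```text
time_s: 16.3
position: [0.5612, -0.2059, 0.0388]
tool_rot: [-1.173, 1.265, -1.264]
contact_force: [-0.2, -0.6, -3.8]
gripper_width: 0.0338
```

```bash
python3 q.py 3
```

```text
16.4 lat,along,z [0.5076 0.3159 0.039 ] F [-0.1969  0.3374 -3.9803] sd [0.0721 0.2602 0.6581] T [-0.0514  0.0429 -0.0107] w 0.034229698494047237
```

Emit:
play_rows([
  [0,0.0005,0],
  [0,0.001,0],
  [0,0.0015,0],
  [0,0.002,0],
  [0,0.002,0],
], spin=[0,0,0,0,0], hand=[0.2,0.2,0.2,0.2,0.2])

```text
time_s: 16.82
position: [0.5613, -0.2059, 0.037]
tool_rot: [-1.173, 1.264, -1.264]
contact_force: [-0.3, -0.1, -5.5]
gripper_width: 0.0342
```

```bash
python3 q.py 3
```

```text
16.9167 lat,along,z [0.5076 0.3159 0.037 ] F [-0.1685 -0.2681 -4.1692] sd [0.2304 0.5142 1.0438] T [-0.0141  0.0599  0.0108] w 0.03418424354415833
```

Emit:
play_rows([
  [0,0.0005,0],
  [0,0.001,0],
  [0,0.001,0],
  [0,0.001,0],
], spin=[0,0,0,0], hand=[0.2,0.2,0.2,0.2])

```text
time_s: 17.25
position: [0.5614, -0.206, 0.0361]
tool_rot: [-1.173, 1.264, -1.264]
contact_force: [0.1, -0.0, -3.5]
gripper_width: 0.034
```

```bash
python3 q.py 3
```

```text
17.35 lat,along,z [0.5077 0.316  0.0361] F [ 0.4903  0.1514 -3.2977] sd [0.3218 0.1281 0.2783] T [-0.0658  0.0463  0.0122] w 0.03400579483757233
```

Emit:
play_rows([
  [0,0.0005,0],
  [0,0.001,0],
  [0,0.001,0],
  [0,0.001,0],
], spin=[0,0,0,0], hand=[0.2,0.2,0.2,0.2])

```text
time_s: 17.68
position: [0.5614, -0.2061, 0.0361]
tool_rot: [-1.173, 1.264, -1.264]
contact_force: [-4.4, 1.6, 5.4]
gripper_width: 0.0342
```

```bash
python3 q.py 3
```

```text
17.7833 lat,along,z [0.5077 0.316  0.0361] F [-3.8275 -2.2719  5.9589] sd [0.1294 0.3684 0.6495] T [ 0.2709  0.9376 -0.0295] w 0.03395662600936126
```

The clamp is on the floor: Fz went from -3.5 to +6 N. I ease off and open gently.

Emit:
play_rows([
  [0,-0.0007,0],
  [0,-0.0007,0],
  [0,-0.0007,0],
  [0,-0.0007,0],
  [0,-0.0007,0],
  [0,-0.0007,0],
  [0,-0.0007,0],
  [0,-0.0007,0],
], spin=[0,0,0,0,0,0,0,0], hand=[0.2,0.2,0.38,0.42,0.5,0.6,0.7,0.7])

```text
time_s: 18.45
position: [0.5614, -0.206, 0.0358]
tool_rot: [-1.173, 1.264, -1.264]
contact_force: [-0.4, -0.0, -0.2]
gripper_width: 0.0612
```

```bash
python3 q.py 3
```

```text
18.55 lat,along,z [0.5077 0.316  0.0358] F [-0.0362  0.0181 -0.218 ] sd [0.3187 0.2545 0.1043] T [-0.0855  0.077   0.0028] w 0.06442717872020774
```

Emit:
play_rows([
  [0,-0.005,0],
  [0,-0.02,0],
  [0,-0.05,0],
  [0,-0.08,0],
  [0,-0.12,0],
  [0,-0.16,0],
  [0,-0.19,0],
  [0,-0.2,0],
], spin=[0,0,0,0,0,0,0,0], hand=[0.7,0.7,0.7,0.7,0.7,0.7,0.7,0.7])

```text
time_s: 19.22
position: [0.5637, -0.207, 0.2433]
tool_rot: [-1.169, 1.256, -1.271]
contact_force: [0.2, -0.3, 0.0]
gripper_width: 0.0653
```

```bash
python3 - <<'E'
from h import *
f=imaging.grab_frame("wrist"); w=cloud(f);x,y,z=w[...,0],w[...,1],w[...,2]
m=(z>.062)&(z<.078)&(x>.5)&(x<.62)&(y<-.16)&(y>-.25);p=w[m]
print("clamp top",m.sum(),cv2.minAreaRect(p[:,:2].astype(np.float32)),np.median(p[:,2]),np.linalg.lstsq(np.c_[p[:,:2],np.ones(len(p))],p[:,2],rcond=None)[0])
cv2.imwrite("pics/e1.png",f["pixels"][:,:,::-1])
g=imaging.grab_frame("top"); w=cloud(g);x,y,z=w[...,0],w[...,1],w[...,2]
m=(z>.045)&(z<.0615)&(x>.5)&(x<.62)&(y<-.25)&(y>-.35);print("spare",m.sum(),cv2.minAreaRect(w[m][:,:2].astype(np.float32)))
for r in nets.cut_out(g,"caliper")[:1]: print("cal",r["bbox"],r["conf"])
s=imaging.grab_frame("scene"); w=cloud(s);x,y,z=w[...,0],w[...,1],w[...,2]
m=(z>.139)&(z<.17)&(x>.57)&(x<.63)&(y>.02)&(y<.12); print("keeper pts",m.sum())
cv2.imwrite("pics/end.png",cv2.resize(np.hstack([f["pixels"],s["pixels"][60:,120:460][:, :]] if 0 else [f["pixels"]])[:,:,::-1],None,fx=1.2,fy=1.2))
E
```

```text
clamp top 794 ((0.5617032647132874, -0.21232940256595612), (0.04143567010760307, 0.03375319018959999), 86.75019073486328) 0.06958800427922399 [0.0115 0.0741 0.0779]
spare 0 ((0.0, 0.0), (0.0, 0.0), 0.0)
cal [235.7, 230.8, 97.2, 32.8] 0.71
keeper pts 0
```

View pics/end.png

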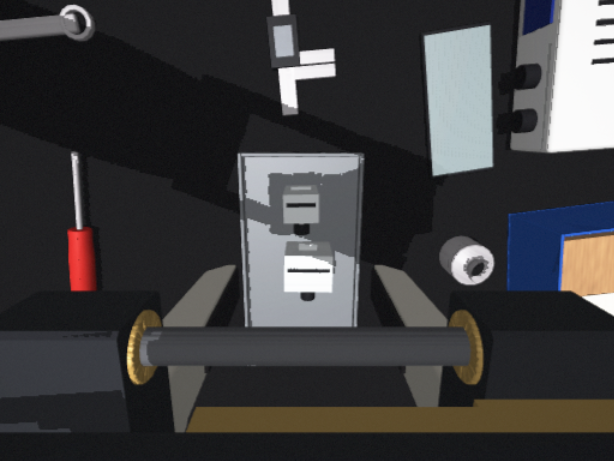

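The clamp stands upright in the tray at (300,205), the spare is undisturbed at (307,270), the caliper is where it was and the gripper is clear. I hand it in.

```bash
python3 -c "
from h import *
print(workorder.job_done())"
```

```text
the job is handed in; nothing more can be done
None
```

I folded the keeper flat, slid the clamp off the bar and stood it upright in the tray beside the spare. I handed the job in at about 19.4 s of the 72 s allowed; no verdict is reported.

**Keeper:** nothing stood above the bar after the push, and none showed again in the last scene check.

**Slide:** the clamp was held floating in its play. In the readings between moves, the averaged forces sideways and along the bar stayed below about 0.8 N, and the rest was its weight of about 3.5 N.

**Placing:** the clamp touched the floor at about 9 N before I eased off and released it. Its top is 69.6 mm above the bench (floor plus clamp height is 70 mm), about 0.08 m from the tray's centre.

**Caliper and look-alikes:** the caliper reads within about 2 pixels of its first place. I did not touch the look-alikes.

**Checks that failed or disagreed:**
- **Spare:** the last numeric check found no points, probably because the arm hid it from the top camera. I judged it undisturbed from the wrist view and a scene-camera measurement just before lowering.
- **Tilt:** the plane fit gave a slope of 0.07 across the clamp's top, under the 0.1 rad limit. The fit took in the lower thumbscrew, and the clamp looks upright in the picture.

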